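# Close the cream jar on the makeup table

## Task

The aluminium lid of the cream jar is drying on the sloped wooden rest: pick it up and set it level on the mouth of the jar in the shell tray. Turn it back (anticlockwise from above) until it drops into the start of the thread, then screw it forward (clockwise) fully home and let go, leaving the other things on the table where they are.

Things in the scene. Friction and masses are not known exactly. Their poses are not given: they have to be found in the camera images.
- lid_center (a point): Loose round aluminium screw lid, 60 mm across, 26 mm high, 35-70 g. Point: its centre, 13 mm above its open edge; z: its axis, out of the closed top. At first it lies open side down on the sloped rest, so z leans 28 deg from vertical. It must go onto the jar with z upright. Inside hide four pins, 4.5 mm thick, 4 mm above the open edge, every 90 deg; their turn about z is not known.
- jar_rim (a point): Centre of the flat top of the jar's neck, z up, 73 mm above the table. White jar, 52 mm across, in a beige shell tray (160 mm wide, under 13 mm high); both fixed, the jar cannot turn. The neck is 43 mm across, its top edge tapered to 37 mm as a lead-in; the lid goes over it with 1.5 mm of play all round. Neck and lid share one upright axis.
- jar_thread (a point): Point on the jar's axis, 60 mm above the table, in a four-start thread: each quarter turn has a gap about 8 mm wide, a ridge and an upright stop. With its pins on the ridges the lid cannot turn clockwise past the stops (seen from above); at most 1.6 rad anticlockwise, climbing 5 mm per rad, brings the pins over the gaps (0.14 rad of play), where it drops when pressed lightly.
- jar_home (a point): Where the lid's centre is when screwed home: on the jar's axis, 64 mm above the table. Lid centre above this point: 9 to 14 mm with pins on the ridges, 15 mm with pins on the stops, 5 to 7 mm once dropped into the gaps (at once, if set down above them by chance). From there it turns clockwise about 1.15 rad to a hard stop, sinking 5 mm per rad, with 1.5 mm of play up and down.
- rest_top (a point): Point on the sloped top of a fixed wooden rest (100 x 84 mm footprint), 52 mm above the table, at the centre of the lid's underside at first. z up; the 84 mm wide top slopes 28 deg, low at -x, rising to +x. Two posts (8 mm thick, 10 mm high), 34.5 mm from this point, 40 deg either side of straight down the slope, hold the lid. Its flanks along the rest's y are free to grasp.
- brush_mid (a point): Bystander: lavender paddle brush lying flat, 200 mm long, 62 mm wide, 24 mm high; point in its middle, x towards the paddle.
- perfume_mid (a point): Bystander: ribbed glass perfume bottle, 54 mm across, 100 mm high, standing; point on its axis 50 mm above the table.
- scraper_mid (a point): Bystander: steel tongue scraper, a wire loop 130 mm long, 34 mm wide, 6 mm thick, lying flat; point in its middle, x along it.
- earring_box: Bystander: fixed clear box with earrings, 90 x 130 x 48 mm, its hinged lid shut; origin under its centre, x away from the robot.
Mind the look-alikes: they are no part of the job. Of the things that look like the part that bears jar_rim, the smallest one is meant. There is more than one size of the part that bears lid_center; the job needs the larger.

How it is judged (in metres and radians):
On the way, in this order (a step that is already met when the one before it is completed fails the run):
1. the lid is level over the jar's mouth or lies on top of its thread (centre within 5 mm of the jar's axis, leaning less than 8 deg) (horizontal distance between lid_center and jar_rim below 0.005 m and z of lid_center in the frame of jar_rim between -0.001 and 0.04 m and angle between lid_center's own z axis and vertical below 0.14 rad).
2. the lid has dropped into the start of the thread (horizontal distance between lid_center and jar_rim below 0.003 m and z of lid_center in the frame of jar_rim between -0.0065 and -0.0016 m and angle between lid_center's own z axis and vertical below 0.1 rad), for 0.1 s.
At the end, for the whole second after the job is handed in: The lid is on the jar, centred within 3 mm, level within 4 deg, screwed down to within 1.5 mm of its lowest height (its centre at least 7.5 mm below the jar's rim point), at rest and released; the brush, bottle and scraper are where they were (within 15 mm) (horizontal distance between lid_center and jar_rim below 0.003 m and z of lid_center in the frame of jar_rim between -0.012 and -0.0075 m and angle between lid_center's own z axis and vertical below 0.07 rad and linear speed of lid below 0.01 m/s and angular speed of lid below 0.1 rad/s); the robot touches nothing.
It fails at once if the brush is moved more than 15 mm (distance of brush_mid from where it was at the start of the episode above 0.015 m).
It fails at once if the perfume bottle is moved more than 15 mm (distance of perfume_mid from where it was at the start of the episode above 0.015 m).
It fails at once if the tongue scraper is moved more than 15 mm (distance of scraper_mid from where it was at the start of the episode above 0.015 m).
It fails at once if the perfume bottle is knocked over (angle between perfume_mid's own z axis and vertical above 0.5 rad).
It also fails if it takes over 61 s, if anything falls off the work surface, if the arm or the gripper's body presses on something with over 40 N, if the wrist force passes 120 N, or if a joint passes its speed limit or range.

## Robot

A 6-joint arm with a two-finger parallel gripper is mounted at the origin on the work surface. World frame = base frame: x ahead of the robot, y to its left, z up, the work surface at z = 0. Lengths are in mm, angles in rad, forces in N, time in s.
With the tool pointing down it reaches from about 325 to 900 mm from the base axis. Payload 6.1 kg.
Tool frame: the origin (TCP) lies at the very end of the fingers, on their centre line; the grasp point (between the pads) lies behind it (arm.grip_depth is the z of the grasp point in the tool frame, in mm); z points along the fingers, y is the direction in which the jaws open and shut (so a half turn about z gives the same grasp; the last joint's range is limited). The gripper opens to 87 mm and grips with 3 to 60 N. Pads are 19 mm wide; open, the fingers measure 117 mm over their backs; the gripper's body (75 mm by 190 mm) begins 51 mm behind the grasp point.
Start: joints at [1.02, 0.22, 1.526, -0, 1.395, -0.126], TCP at [257.584, 569.444, 222.538] pointing down, gripper open.
Joint ranges: [-2.98, 2.98], [-0.91, 2.08], [0.09, 2.57], [-1.24, 4.39], [0.2, 2.65], [-2.68, 2.68]. Speed limits (rad/s): [2.57, 2.57, 3.01, 3.14, 3.14, 3.14].

## Interface

Orientations are given as a unit quaternion [x, y, z, w].
In Python, from rig import sensors, viewer, arm, spotter gives the robot as it stands.
- The arm moves only by the shell command python3 -m inch 'ROWS' [OPENING] [FORCE]. ROWS is JSON, a list of rows, each an object of numbers: "dx", "dy", "dz": the shift along the tool's x, y, z in mm; "ax", "ay", "az": the turn, a rotation vector about the tool's x, y, z in rad. A call has 1 to 12 rows; each row shifts and turns the commanded pose from where the row before left it, along the tool's axes as they then stand; what a row does not reach is not made up. A row lasts 1/8 s, in which the tool goes at most 62.5 mm and 10.7 degrees, less where a joint would pass 70% of its speed; a pose out of reach is approached as far as the arm can. A call is refused whole if a number of a shift passes 62.5 or a number of a turn 0.188, either way. A call with a gripper value outside its range is refused whole. OPENING is the finger opening in mm, from 0 to 87, set as the call begins (- or left out, the last holds). The fingers move at their own pace and stop on an object; FORCE is the grip in N (left out, the last holds). Time passes only in rows, so rows that do not move let the fingers close. It gives the time, the measured TCP pose, the force and the opening at its end, in the units of the state.
- sensors.read_state(): the state, without advancing time (a new reading comes with each control period).
- viewer.camera(name): name is "scene" or "top"; returns a dict with "img" (420x560x3 uint8, red, green, blue), "K" (3x3 intrinsics, pixels), "k1" (the pictures are not rectified: a ray, as slopes to the right and down, at radius r is drawn at 1 + k1 r^2 times it, then the intrinsics apply), "cam_to_world" (4x4, takes a point from camera to world coordinates). Camera axes: x right, y down, z forward; pixel columns grow to the right and rows downward; lengths in mm; the calibration is good to about 2 mm. A picture is of the moment at which its call begins. There is no depth.
- arm.job_done(): hands the job in, once; it reports no verdict.
Trained networks look in the newest picture that a camera, given by its name, has taken for a name from the list of things; names that differ only in an ending like _2 or _b are one class to them, and where a whole thing is asked for, a point or a joint stands for the part that bears it (a point fixed in the world has none). Each returns a list of dicts, best first, with "conf" (0 to 1); they miss things now and then, are a little off and sometimes report something else, mostly with a low value. They report only what shows in the picture. A call takes as long as a camera call. They do not tell look-alikes from the thing itself.
- spotter.recognise(camera, query): "bbox" ([left, top, width, height] in pixels, round what is visible of it).
- spotter.landmark_of(camera, query): "location" ([column, row] in pixels: a listed point, or the origin of a listed thing).
The state is a dict: "t": time; "joint_positions": joint angles; "joint_velocities": joint speeds; "effort": joint torques, N m; "tool_pos": TCP position; "eef_rot": TCP orientation; "wrist_force": force on the tool from outside, world axes, zero at the start; "ft_torque": the same for the moment, N m; "finger_gap": finger opening in mm.
Only numpy, scipy, OpenCV 4.12 (cv2) and the standard library are available. Lean on these libraries where they do the work, as an engineer would, in place of code of your own. Each camera call takes 0.05 s, during which the arm holds its last target. There are 200 camera calls.

## Working session

There is one attempt and no reset: what is moved stays moved. The work goes in short steps, Python scripts to look and compute and a shell command to move; the robot and the scene stay as the last step left them, time stands still between calls to the robot, and variables do not carry over. Pictures are saved under pics/ and viewed, on a budget of 10 in all, crops included, one or two more only if the job needs it, and the job is handed in when it is done.

```bash
ls; mkdir -p pics; cat > h.py <<'E'
import numpy as np, cv2
from rig import sensors, viewer, arm, spotter
def ray(c,px):
    K=np.array(c["K"]);T=np.array(c["cam_to_world"])
    p=cv2.undistortPoints(np.array([[px]],float),K,np.array([c["k1"],0,0,0,0.]))[0,0]
    d=T[:3,:3]@[p[0],p[1],1];return T[:3,3],d/np.linalg.norm(d)
def atz(c,px,z):
    o,d=ray(c,px);return o+d*(z-o[2])/d[2]
def proj(c,P):
    T=np.linalg.inv(np.array(c["cam_to_world"]));q=T[:3,:3]@np.array(P,float)+T[:3,3]
    x=q[:2]/q[2];x=x*(1+c["k1"]*(x@x));K=np.array(c["K"]);return K[:2,:2]@x+K[:2,2]
def tri(rs):
    A=sum(np.eye(3)-np.outer(d,d) for o,d in rs);b=sum((np.eye(3)-np.outer(d,d))@o for o,d in rs)
    return np.linalg.solve(A,b)
E
python3 - <<'E'
from h import *
C={n:viewer.camera(n) for n in("scene","top")}
import pickle;pickle.dump(C,open("c0.pkl","wb"))
for n in C:
    cv2.imwrite(f"pics/{n}0.png",cv2.resize(C[n]["img"][:,:,::-1],None,fx=1.42,fy=1.42))
    print(n,np.array(C[n]["cam_to_world"])[:3,3].round(),C[n]["k1"])
    for q in["lid_center","jar_rim","rest_top","jar_home","perfume_mid","brush_mid","scraper_mid","earring_box"]:
        z=dict(lid_center=63,jar_rim=73,rest_top=52,jar_home=64,perfume_mid=50,brush_mid=12,scraper_mid=3,earring_box=0)[q]
        for r in spotter.landmark_of(n,q):print(q,np.round(r["location"],1),round(r["conf"],2),atz(C[n],r["location"],z).round(1))
print(sensors.read_state(),arm.grip_depth)
E
```

```text
pics
scene [1143.  420.  811.] 0.028758246436956656
lid_center [169.7 261.8] 0.6 [771.5 -84.   63. ]
lid_center [202.8 208.1] 0.59 [ 615.5 -126.5   63. ]
lid_center [312.3 259.1] 0.29 [607.7 157.   63. ]
jar_rim [462.6 186.5] 0.89 [231.5 350.3  73. ]
jar_rim [316.9 251.8] 0.76 [593.2 158.9  73. ]
jar_rim [ 73.1 199.3] 0.67 [ 760.3 -382.8   73. ]
rest_top [198.9 214.3] 0.97 [ 628.  -129.2   52. ]
rest_top [368.8 232.6] 0.55 [467.7 220.7  52. ]
jar_home [315.8 254.8] 0.8 [594.7 157.8  64. ]
jar_home [ 81.1 207.5] 0.61 [ 763.7 -356.3   64. ]
perfume_mid [216.  265.3] 0.73 [720.4  -6.6  50. ]
brush_mid [371.3 233.3] 0.87 [430.9 216.   12. ]
earring_box [239.2 176.1] 0.68 [ 425.6 -168.6    0. ]
top [ 277.   -8. 1245.] -0.15397201997432863
lid_center [324.2 148.1] 0.56 [ 735.2 -115.3   63. ]
lid_center [325.7 190. ] 0.55 [ 619.4 -123.1   63. ]
jar_rim [216.8 188.9] 0.79 [602.6 158.7  73. ]
jar_rim [409.1 129.3] 0.74 [ 801.8 -343.6   73. ]
jar_rim [125.2 315.2] 0.68 [265.9 360.6  73. ]
rest_top [326.8 185.7] 0.71 [ 634.5 -126.7   52. ]
jar_home [126.  314.6] 0.94 [267.5 361.6  64. ]
jar_hom
[... 333 characters left out ...]
[ 1.01987948e+00,  2.20365980e-01,  1.52649899e+00, -3.81024838e-05,
        1.39469275e+00, -1.26095652e-01]), 'joint_velocities': array([-1.11690598e-03,  1.33524397e-04,  8.04524359e-05, -6.99051590e-04,
        4.25490207e-04,  8.40444315e-04]), 'effort': array([ 2.91872711e-04, -4.94559932e+01, -3.87708664e+01,  6.97565801e-02,
        4.68420284e-02,  2.42610668e-05]), 'tool_pos': array([257.60983013, 569.43677933, 222.55927069]), 'eef_rot': array([2.10813668e-01, 9.77526264e-01, 1.02481108e-05, 2.34930141e-05]), 'wrist_force': array([ 0.30863304, -0.52621154,  0.54767098]), 'ft_torque': array([-0.01658415, -0.02220132,  0.02260314]), 'finger_gap': 86.8552830219683} -18.700000000000003
```

View pics/scene0.png

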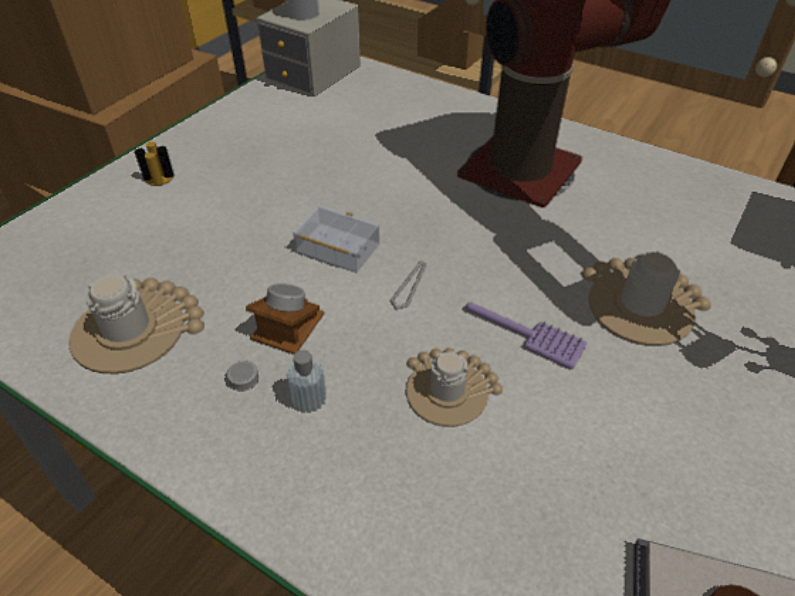

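View pics/top0.png

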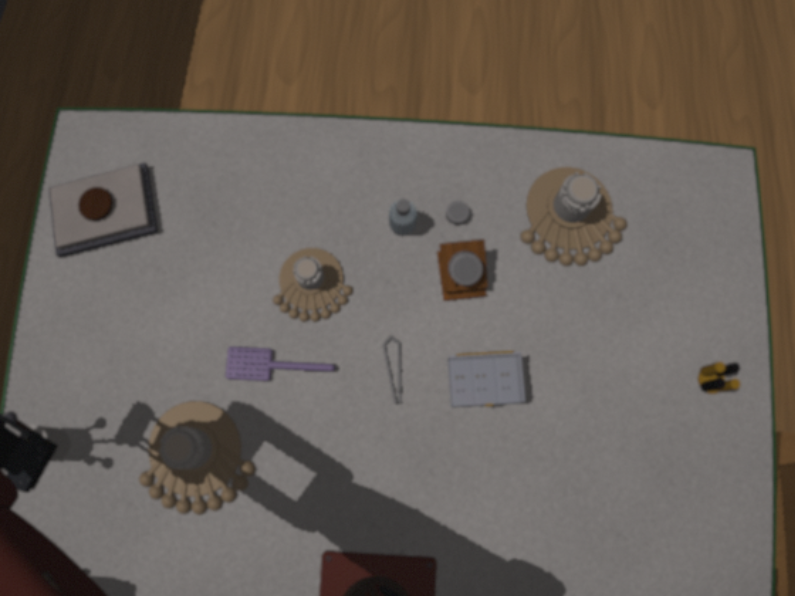

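The scene view shows these candidates, with pixels in the 1.42x picture. Lids: on the rest (286,295), a small one on the table (242,375), and the bottle cap (305,362). Jars: small (449,360), larger (115,295), and a large one in shadow (650,280). I choose the lid on the rest and the jar at (449,360), and check both in one close crop.

```bash
python3 - <<'E'
from h import *
import pickle;C=pickle.load(open("c0.pkl","rb"))
def cr(n,cx,cy,s=5,w=80,h=60):
    return cv2.resize(C[n]["img"][cy-h//2:cy+h//2,cx-w//2:cx+w//2,::-1],None,fx=s,fy=s,interpolation=cv2.INTER_CUBIC)
im=np.vstack([np.hstack([cr("scene",200,220),cr("scene",316,268)]),np.hstack([cr("top",326,188),cr("top",218,195)])])
cv2.imwrite("pics/crop.png",im)
E
```

```text
(no output)
```

View pics/crop.png

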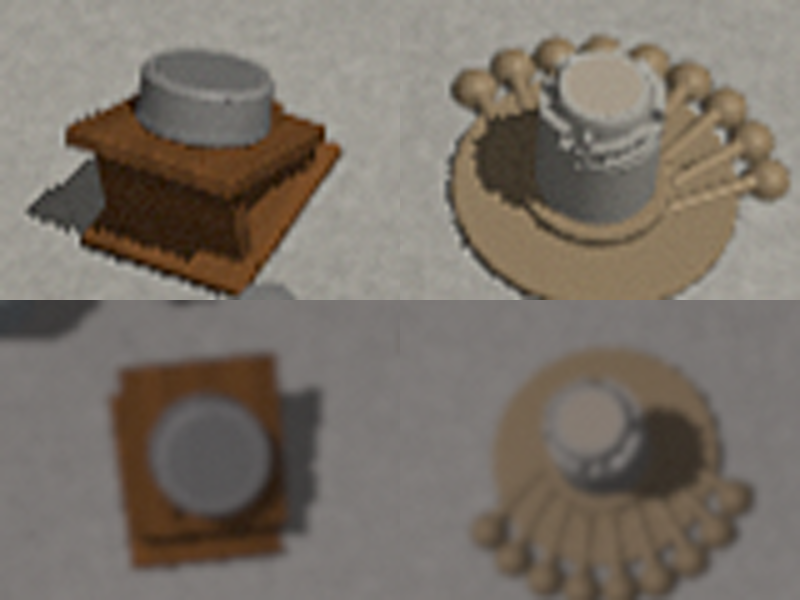

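The crop confirms both choices: the lid on the sloped rest, about px (203,208), and the smallest jar, about px (317,254). Next I fit the model outlines to the measured ones.

```bash
cat > fit.py <<'E'
from h import *
import pickle;from scipy.optimize import least_squares
from scipy.spatial.transform import Rotation as R
C=pickle.load(open("c0.pkl","rb"))
f=lambda p,o:np.array(p)/5-0.4+np.array(o)
b=[atz(C["scene"],f(p,(160,190)),0) for p in[(85,240),(240,292),(342,150)]]
print("base",np.round(b,1));v=b[1]-b[0];w=b[2]-b[1]
print("len",np.linalg.norm(v),np.linalg.norm(w),"ang",np.arctan2(v[1],v[0]),np.arctan2(w[1],w[0]))
t=np.linspace(0,2*np.pi,90)
def cyl(r,z0,z1):return np.vstack([np.c_[r*np.cos(t),r*np.sin(t),0*t+z] for z in(z0,z1)])
def bb(c,P):
    q=np.array([proj(c,p) for p in P]);return np.r_[q.min(0),q.max(0)]
def box(l,tp,r,bt,o):return np.r_[f((l,tp),o),f((r,bt),o)]
ms=box(138,48,274,147,(160,190));mt=box(149,92,272,218,(286,158))
for yaw in(0,.05,.1):
  Rm=R.from_euler('zy',[yaw,-np.radians(28)]).as_matrix()
  P=cyl(30,-13,13)@Rm.T
  g=lambda x:np.r_[bb(C["scene"],P+x)-ms,bb(C["top"],P+x)-mt]
  s=least_squares(g,[620,-125,63]);print("lid",yaw,s.x.round(1),s.fun.round(1))
js=box(157,48,251,116,(276,238));jt=box(152,84,226,156,(178,165))
P=cyl(18.5,0,0)
for free in(0,1):
  g=lambda x:np.r_[bb(C["scene"],P+np.r_[x[:2],x[2] if free else 73])-js,bb(C["top"],P+np.r_[x[:2],x[2] if free else 73])-jt]
  s=least_squares(g,[600,159,73]);print("jar",s.x.round(1),s.fun.round(1))
E
python3 fit.py
```

```text
base [[ 678.7 -161.5    0. ]
 [ 664.2  -81.5    0. ]
 [ 568.4  -96.7    0. ]]
len 81.33807384788348 97.0617495926072 ang 1.7498151647623534 -2.984045830483293
lid 0 [ 622.2 -127.    65.9] [-1.  -1.1  0.5  1.   0.1  0.5 -0.6 -0.1]
lid 0.05 [ 622.2 -127.    65.9] [-1.  -1.1  0.5  1.   0.1  0.5 -0.6 -0.1]
lid 0.1 [ 622.2 -127.    65.9] [-1.  -1.1  0.5  1.   0.1  0.5 -0.6 -0.1]
jar [600.8 161.6  73. ] [ 0.2  0.6 -0.6  1.2  0.5  1.2 -0.   0.6]
jar [601.9 162.1  77.4] [ 0.2 -0.3 -0.4  0.3  0.1  0.3 -0.4 -0.2]
```

```bash
sed -i "s/'zy'/'ZY'/; s/(0,.05,.1)/(.1,.165)/" fit.py
cat >> fit.py <<'E'
yaw=.165;Rm=R.from_euler('ZY',[yaw,-np.radians(28)]).as_matrix();P=cyl(30,-13,13)@Rm.T
g=lambda x:np.r_[bb(C["scene"],P+np.r_[x,63.5])-ms,bb(C["top"],P+np.r_[x,63.5])-mt]
s=least_squares(g,[620,-125]);print("lid fixz",s.x.round(1),s.fun.round(1))
E
cat > go.py <<'E'
import sys;from h import *
from scipy.spatial.transform import Rotation as R
def delta(p,Rt):
    s=sensors.read_state();A=R.from_quat(s["eef_rot"]);
    print("now",s["t"],s["tool_pos"].round(1),"q6",s["joint_positions"].round(2),"F",np.round(s["wrist_force"],1),"gap",round(s["finger_gap"],1))
    print("shift in tool axes",A.inv().apply(np.array(p)-s["tool_pos"]).round(1),"turn",(A.inv()*Rt).as_rotvec().round(3))
def tool(yaw,tilt):  # tool x = uphill dir at yaw, tilted
    M=R.from_euler('ZY',[yaw,-np.radians(tilt)]).as_matrix();return R.from_matrix(np.c_[M[:,0],-M[:,1],-M[:,2]])
E
python3 fit.py; python3 - <<'E'
from go import *
delta([600,-127,222],tool(.165,0))
E
```

```text
base [[ 678.7 -161.5    0. ]
 [ 664.2  -81.5    0. ]
 [ 568.4  -96.7    0. ]]
len 81.33807384788348 97.0617495926072 ang 1.7498151647623534 -2.984045830483293
lid 0.1 [ 622.2 -127.    65.9] [-0.9 -0.7  0.4  0.6 -0.1  0.5 -0.4 -0.1]
lid 0.165 [ 622.2 -127.    66. ] [-0.8 -0.4  0.3  0.4 -0.2  0.5 -0.3 -0.1]
jar [600.8 161.6  73. ] [ 0.2  0.6 -0.6  1.2  0.5  1.2 -0.   0.6]
jar [601.9 162.1  77.4] [ 0.2 -0.3 -0.4  0.3  0.1  0.3 -0.4 -0.2]
lid fixz [ 621.9 -127.8] [-0.8  0.1  0.2  0.9  0.   0.9 -0.2  0.3]
now 0.9 [257.6 569.4 222.6] q6 [ 1.02  0.22  1.53 -0.    1.39 -0.13] F [ 0.3 -0.5  0.5] gap 86.9
shift in tool axes [-599.  -493.4    0.6] turn [ 0.    -0.     2.552]
```

```bash
r='{"dx":-44,"dy":-36}'; python3 -m inch '[{"dx":-30,"dy":-25},{"dx":-44,"dy":-36},{"dx":-44,"dy":-36},{"dx":-44,"dy":-36},{"dx":-44,"dy":-36},{"dx":-44,"dy":-36},{"dx":-44,"dy":-36},{"dx":-44,"dy":-36},{"dx":-44,"dy":-36},{"dx":-44,"dy":-36},{"dx":-44,"dy":-36},{"dx":-44,"dy":-36}]' 87 20
python3 -m inch '[{"dx":-44,"dy":-36},{"dx":-41,"dy":-36},{"az":0.17},{"az":0.17},{"az":0.17},{"az":0.17},{"az":0.17},{"az":0.17},{"az":0.17},{"az":0.17},{"az":0.17},{"az":0.17}]'
python3 -m inch '[{"az":0.17},{"az":0.17},{"az":0.17},{"az":0.17},{"az":0.17},{}]'
python3 - <<'E'
from go import *
n=np.array([-np.sin(np.radians(28))*np.cos(.165),-np.sin(np.radians(28))*np.sin(.165),np.cos(np.radians(28))])
delta(np.array([621.9,-127.8,63.5])+n*(70-11),tool(.165,28))
E
```

```text
now 0.9 [257.6 569.4 222.6] q6 [ 1.02  0.22  1.53 -0.    1.39 -0.13] F [ 0.3 -0.5  0.5] gap 86.9
shift in tool axes [-596.3 -500.5  107. ] turn [-0.62   0.188  2.487]$[0]: bad value
$[0]: bad value
$[0]: bad value
```

```bash
python3 -m inch '[{"dx":-30,"dy":-25,"dz":0,"ax":0,"ay":0,"az":0}]' 87 20; python3 -m inch '[{"dx":-30,"dy":-25}]'; python3 -m inch --help | head
```

```text
t: 1.02
tool_pos: [273.9, 535.2, 222.4]
eef_rot: [0.209, 0.978, 0.0, -0.0]
wrist_force: [1.3, -0.9, 0.1]
finger_gap: 86.8$[0]: bad value
invalid input: not JSON, or not a number
```

All six keys are required.

```bash
python3 -m inch '[{"dx":-44,"dy":-36,"dz":0,"ax":0,"ay":0,"az":0},{"dx":-44,"dy":-36,"dz":0,"ax":0,"ay":0,"az":0},{"dx":-44,"dy":-36,"dz":0,"ax":0,"ay":0,"az":0},{"dx":-44,"dy":-36,"dz":0,"ax":0,"ay":0,"az":0},{"dx":-44,"dy":-36,"dz":0,"ax":0,"ay":0,"az":0},{"dx":-44,"dy":-36,"dz":0,"ax":0,"ay":0,"az":0},{"dx":-44,"dy":-36,"dz":0,"ax":0,"ay":0,"az":0},{"dx":-44,"dy":-36,"dz":0,"ax":0,"ay":0,"az":0},{"dx":-44,"dy":-36,"dz":0,"ax":0,"ay":0,"az":0},{"dx":-44,"dy":-36,"dz":0,"ax":0,"ay":0,"az":0},{"dx":-44,"dy":-36,"dz":0,"ax":0,"ay":0,"az":0},{"dx":-44,"dy":-36,"dz":0,"ax":0,"ay":0,"az":0}]' 87 20
python3 -m inch '[{"dx":-40,"dy":-36,"dz":0,"ax":0,"ay":0,"az":0},{"dx":0,"dy":0,"dz":0,"ax":0,"ay":0,"az":0.17},{"dx":0,"dy":0,"dz":0,"ax":0,"ay":0,"az":0.17},{"dx":0,"dy":0,"dz":0,"ax":0,"ay":0,"az":0.17},{"dx":0,"dy":0,"dz":0,"ax":0,"ay":0,"az":0.17},{"dx":0,"dy":0,"dz":0,"ax":0,"ay":0,"az":0.17},{"dx":0,"dy":0,"dz":0,"ax":0,"ay":0,"az":0.17},{"dx":0,"dy":0,"dz":0,"ax":0,"ay":0,"az":0.17},{"dx":0,"dy":0,"dz":0,"ax":0,"ay":0,"az":0.17},{"dx":0,"dy":0,"dz":0,"ax":0,"ay":0,"az":0.17},{"dx":0,"dy":0,"dz":0,"ax":0,"ay":0,"az":0.17},{"dx":0,"dy":0,"dz":0,"ax":0,"ay":0,"az":0.17}]'
python3 -m inch '[{"dx":0,"dy":0,"dz":0,"ax":0,"ay":0,"az":0.17},{"dx":0,"dy":0,"dz":0,"ax":0,"ay":0,"az":0.17},{"dx":0,"dy":0,"dz":0,"ax":0,"ay":0,"az":0.17},{"dx":0,"dy":0,"dz":0,"ax":0,"ay":0,"az":0.17},{"dx":0,"dy":0,"dz":0,"ax":0,"ay":0,"az":0}]'
cat > pre.py <<'E'
from go import *
n=np.array([-np.sin(np.radians(28))*np.cos(.165),-np.sin(np.radians(28))*np.sin(.165),np.cos(np.radians(28))])
L=np.array([621.9,-127.8,63.5])
E
python3 - <<'E'
from pre import *
delta(L+n*(70-11),tool(.165,28))
E
```

```text
t: 2.52
tool_pos: [578.4, -78.7, 222.8]
eef_rot: [0.211, 0.978, 0.0, 0.0]
wrist_force: [0.9, -0.5, 0.7]
finger_gap: 87.1
t: 4.03
tool_pos: [599.2, -126.2, 222.5]
eef_rot: [0.913, 0.408, -0.0, -0.0]
wrist_force: [-0.1, -0.2, 0.3]
finger_gap: 86.8
t: 4.65
tool_pos: [599.2, -126.2, 222.5]
eef_rot: [0.996, 0.084, -0.0, 0.0]
wrist_force: [-0.1, 0.3, 0.3]
finger_gap: 87.2
now 4.65 [ 599.2 -126.2  222.5] q6 [-0.34  0.19  1.56 -0.    1.39  1.07] F [-0.1  0.3  0.3] gap 87.2
shift in tool axes [ -5.6   5.3 107. ] turn [-0.001  0.489  0.003]
```

```bash
python3 -m inch '[{"dx":-3,"dy":3,"dz":35,"ax":0,"ay":0,"az":0},{"dx":-3,"dy":2,"dz":35,"ax":0,"ay":0,"az":0},{"dx":0,"dy":0,"dz":37,"ax":0,"ay":0,"az":0},{"dx":0,"dy":0,"dz":0,"ax":0,"ay":0.163,"az":0},{"dx":0,"dy":0,"dz":0,"ax":0,"ay":0.163,"az":0},{"dx":0,"dy":0,"dz":0,"ax":0,"ay":0.163,"az":0},{"dx":0,"dy":0,"dz":0,"ax":0,"ay":0,"az":0},{"dx":0,"dy":0,"dz":0,"ax":0,"ay":0,"az":0}]'
python3 - <<'E'
from pre import *
delta(L-n*11,tool(.165,28))
C={k:viewer.camera(k) for k in("scene","top")}
import pickle;pickle.dump(C,open("c1.pkl","wb"))
t=np.linspace(0,2*np.pi,40);M=tool(.165,28).as_matrix()
ims=[]
for k,c in C.items():
    im=cv2.cvtColor(c["img"],cv2.COLOR_RGB2BGR);u,v=proj(c,L);x0,y0=int(u)-50,int(v)-50
    im=cv2.resize(im[y0:y0+100,x0:x0+100],None,fx=4,fy=4,interpolation=cv2.INTER_CUBIC)
    for z in(-13,13):
        for a in t:
            q=proj(c,L+30*(np.cos(a)*M[:,0]+np.sin(a)*M[:,1])+z*n);cv2.circle(im,tuple(int(w) for w in (q-[x0,y0]+.4)*4),1,(0,0,255),-1)
    s=sensors.read_state();q=proj(c,s["tool_pos"]);cv2.circle(im,tuple(int(w) for w in (q-[x0,y0]+.4)*4),3,(0,255,0),-1)
    ims.append(im)
cv2.imwrite("pics/pre.png",np.hstack(ims))
E
```

```text
t: 5.65
tool_pos: [595.3, -133.0, 117.0]
eef_rot: [0.967, 0.082, 0.241, -0.019]
wrist_force: [-0.4, -1.0, 0.7]
finger_gap: 87.1
now 5.65 [ 595.3 -133.   117. ] q6 [-0.52 -0.    2.06  0.45  0.74  0.6 ] F [-0.4 -1.   0.7] gap 87.1
shift in tool axes [-1.2 -0.8 71. ] turn [0.001 0.    0.003]
```

View pics/pre.png

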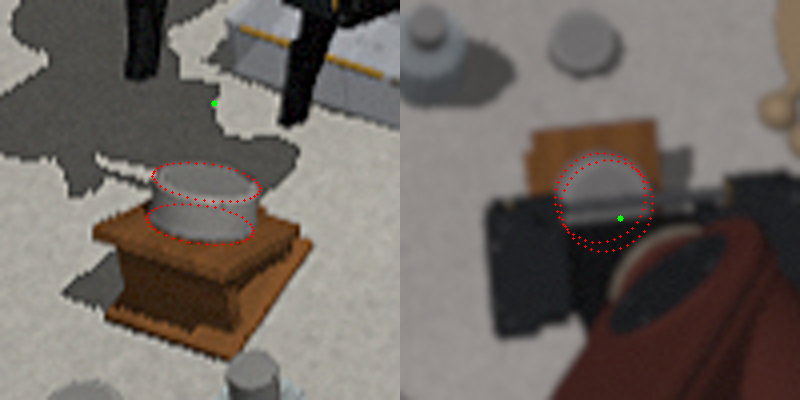

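The overlay matches the lid within about 1 px, and the fingers straddle the TCP mark as expected. Descending along the lid axis.

```bash
python3 -m inch '[{"dx":-1,"dy":-1,"dz":20,"ax":0,"ay":0,"az":0},{"dx":0,"dy":0,"dz":20,"ax":0,"ay":0,"az":0},{"dx":0,"dy":0,"dz":15,"ax":0,"ay":0,"az":0},{"dx":0,"dy":0,"dz":10,"ax":0,"ay":0,"az":0},{"dx":0,"dy":0,"dz":5,"ax":0,"ay":0,"az":0},{"dx":0,"dy":0,"dz":0,"ax":0,"ay":0,"az":0}]'
python3 - <<'E'
from pre import *
delta(L-n*11,tool(.165,28))
E
```

```text
t: 6.5
tool_pos: [625.9, -125.7, 53.3]
eef_rot: [0.967, 0.081, 0.241, -0.02]
wrist_force: [-1.0, -0.3, -0.9]
finger_gap: 87.3
now 6.5 [ 625.9 -125.7   53.3] q6 [-0.48  0.17  2.02  0.51  0.61  0.55] F [-1.  -0.3 -0.9] gap 87.3
shift in tool axes [ 1.   1.4 -0. ] turn [-0.001 -0.     0.002]
```

```bash
python3 -m inch '[{"dx":0,"dy":0,"dz":0,"ax":0,"ay":0,"az":0},{"dx":0,"dy":0,"dz":0,"ax":0,"ay":0,"az":0},{"dx":0,"dy":0,"dz":0,"ax":0,"ay":0,"az":0},{"dx":0,"dy":0,"dz":0,"ax":0,"ay":0,"az":0}]' 50 25
```

```text
t: 7.0
tool_pos: [625.6, -126.0, 53.6]
eef_rot: [0.967, 0.081, 0.241, -0.02]
wrist_force: [-0.9, 0.0, 1.5]
finger_gap: 59.5
```

```bash
python3 -m inch '[{"dx":0,"dy":0,"dz":0,"ax":0,"ay":0,"az":0},{"dx":0,"dy":0,"dz":-5,"ax":0,"ay":0,"az":0},{"dx":0,"dy":0,"dz":-15,"ax":0,"ay":0,"az":0},{"dx":0,"dy":0,"dz":-25,"ax":0,"ay":0,"az":0},{"dx":0,"dy":0,"dz":-25,"ax":0,"ay":0,"az":0},{"dx":0,"dy":0,"dz":0,"ax":0,"ay":-0.163,"az":0},{"dx":0,"dy":0,"dz":0,"ax":0,"ay":-0.163,"az":0},{"dx":0,"dy":0,"dz":0,"ax":0,"ay":-0.163,"az":0},{"dx":0,"dy":0,"dz":-30,"ax":0,"ay":0,"az":0},{"dx":0,"dy":0,"dz":0,"ax":0,"ay":0,"az":0}]' 50 35
python3 - <<'E'
from go import *
delta([600.8,161.6,140],tool(.165,0))
E
```

```text
t: 8.25
tool_pos: [595.0, -131.6, 146.8]
eef_rot: [0.997, 0.084, 0.002, 0.001]
wrist_force: [-0.3, 0.2, -0.8]
finger_gap: 59.2
now 8.25 [ 595.  -131.6  146.8] q6 [-0.35  0.24  1.65  0.    1.25  1.06] F [-0.3  0.2 -0.8] gap 59.2
shift in tool axes [  54.5 -288.1    6.5] turn [ 0.002 -0.003  0.002]
```

```bash
python3 -m inch '[{"dx":4,"dy":-18,"dz":0,"ax":0,"ay":0,"az":0},{"dx":7,"dy":-36,"dz":0,"ax":0,"ay":0,"az":0},{"dx":7,"dy":-36,"dz":0,"ax":0,"ay":0,"az":0},{"dx":7,"dy":-36,"dz":0,"ax":0,"ay":0,"az":0},{"dx":7,"dy":-36,"dz":0,"ax":0,"ay":0,"az":0},{"dx":7,"dy":-36,"dz":0,"ax":0,"ay":0,"az":0},{"dx":7,"dy":-36,"dz":0,"ax":0,"ay":0,"az":0},{"dx":6,"dy":-36,"dz":0,"ax":0,"ay":0,"az":0},{"dx":3,"dy":-18,"dz":0,"ax":0,"ay":0,"az":0},{"dx":0,"dy":0,"dz":0,"ax":0,"ay":0,"az":0},{"dx":0,"dy":0,"dz":0,"ax":0,"ay":0,"az":0}]'
python3 - <<'E'
from go import *
import pickle
J=np.array([600.8,161.6,73]);delta(J+[0,0,50],tool(.165,0))
C={k:viewer.camera(k) for k in("scene","top")};pickle.dump(C,open("c2.pkl","wb"))
t=np.linspace(0,2*np.pi,40);s=sensors.read_state();A=R.from_quat(s["eef_rot"]);ims=[]
Lc=s["tool_pos"]+A.apply([0,0,-11])
for k,c in C.items():
    im=cv2.cvtColor(c["img"],cv2.COLOR_RGB2BGR);u,v=proj(c,J);x0,y0=int(u)-40,int(v)-70
    im=cv2.resize(im[y0:y0+100,x0:x0+80],None,fx=5,fy=5,interpolation=cv2.INTER_CUBIC)
    def ring(o,r,z,col):
        for a in t:
            q=proj(c,o+A.apply([r*np.cos(a),r*np.sin(a),-z]));cv2.circle(im,tuple(int(w) for w in (q-[x0,y0]+.4)*5),1,col,-1)
    ring(Lc,30,-13,(0,0,255));ring(Lc,30,13,(0,0,255));ring(J,18.5,0,(0,255,0));ring(J*[1,1,0],26,15,(0,255,0))
    ims.append(im);print(k,x0,y0)
cv2.imwrite("pics/hov.png",np.hstack(ims))
E
```

```text
t: 9.62
tool_pos: [599.3, 160.9, 144.9]
eef_rot: [0.997, 0.083, -0.0, 0.0]
wrist_force: [-0.0, -0.4, -0.8]
finger_gap: 59.7
now 9.625 [599.3 160.9 144.9] q6 [ 0.14  0.27  1.61 -0.    1.26  1.54] F [-0.  -0.4 -0.8] gap 59.7
shift in tool axes [ 1.6 -0.5 21.8] turn [0.001 0.    0.001]
scene 276 184
top 175 119
```

View pics/hov.png

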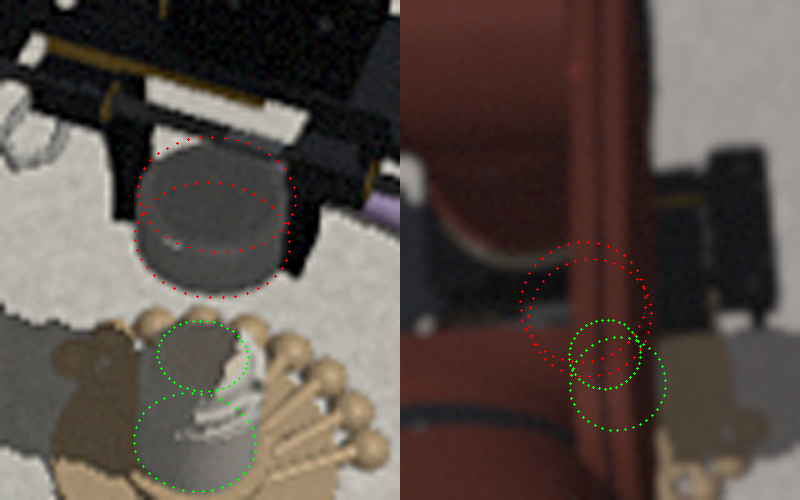

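```bash
python3 -m inch '[{"dx":1,"dy":-0.5,"dz":20,"ax":0,"ay":0,"az":0},{"dx":0,"dy":0,"dz":20,"ax":0,"ay":0,"az":0},{"dx":0,"dy":0,"dz":15,"ax":0,"ay":0,"az":0},{"dx":0,"dy":0,"dz":8,"ax":0,"ay":0,"az":0},{"dx":0,"dy":0,"dz":0,"ax":0,"ay":0,"az":0}]'
python3 -m inch '[{"dx":0,"dy":0,"dz":2,"ax":0,"ay":0,"az":0},{"dx":0,"dy":0,"dz":2,"ax":0,"ay":0,"az":0},{"dx":0,"dy":0,"dz":1,"ax":0,"ay":0,"az":0},{"dx":0,"dy":0,"dz":1,"ax":0,"ay":0,"az":0}]'
python3 -m inch '[{"dx":0,"dy":0,"dz":1,"ax":0,"ay":0,"az":0},{"dx":0,"dy":0,"dz":1,"ax":0,"ay":0,"az":0},{"dx":0,"dy":0,"dz":1,"ax":0,"ay":0,"az":0}]'
```

```text
t: 10.35
tool_pos: [599.9, 162.4, 81.0]
eef_rot: [0.997, 0.083, -0.001, 0.0]
wrist_force: [-0.5, -1.1, -0.6]
finger_gap: 59.4
t: 10.85
tool_pos: [600.6, 162.6, 76.2]
eef_rot: [0.997, 0.083, 0.0, -0.0]
wrist_force: [-0.7, -0.6, -0.3]
finger_gap: 59.8
t: 11.22
tool_pos: [600.4, 162.5, 73.0]
eef_rot: [0.997, 0.083, -0.0, 0.0]
wrist_force: [-0.7, 0.4, 0.2]
finger_gap: 59.5
```

No contact yet, so I continue slowly.

```bash
python3 -m inch '[{"dx":0,"dy":0,"dz":1,"ax":0,"ay":0,"az":0},{"dx":0,"dy":0,"dz":1,"ax":0,"ay":0,"az":0},{"dx":0,"dy":0,"dz":0,"ax":0,"ay":0,"az":0}]'
python3 -m inch '[{"dx":0,"dy":0,"dz":1,"ax":0,"ay":0,"az":0},{"dx":0,"dy":0,"dz":1,"ax":0,"ay":0,"az":0},{"dx":0,"dy":0,"dz":0,"ax":0,"ay":0,"az":0}]'
```

```text
t: 11.6
tool_pos: [600.4, 162.5, 70.9]
eef_rot: [0.997, 0.083, -0.0, 0.0]
wrist_force: [-0.7, -0.1, 0.4]
finger_gap: 60.0
t: 11.98
tool_pos: [600.5, 162.5, 69.2]
eef_rot: [0.997, 0.083, 0.0, -0.0]
wrist_force: [0.4, -0.5, 1.0]
finger_gap: 59.6
```

```bash
python3 -m inch '[{"dx":0,"dy":0,"dz":1,"ax":0,"ay":0,"az":0},{"dx":0,"dy":0,"dz":0,"ax":0,"ay":0,"az":0}]'
```

```text
t: 12.22
tool_pos: [600.6, 162.5, 68.8]
eef_rot: [0.997, 0.083, 0.0, 0.0]
wrist_force: [-0.8, 0.2, 4.7]
finger_gap: 59.7
```

```bash
python3 -m inch '[{"dx":0,"dy":0,"dz":0,"ax":0,"ay":0,"az":-0.05},{"dx":0,"dy":0,"dz":0,"ax":0,"ay":0,"az":-0.05},{"dx":0,"dy":0,"dz":0,"ax":0,"ay":0,"az":0}]'
python3 -m inch '[{"dx":0,"dy":0,"dz":0,"ax":0,"ay":0,"az":-0.05},{"dx":0,"dy":0,"dz":0,"ax":0,"ay":0,"az":-0.05},{"dx":0,"dy":0,"dz":0,"ax":0,"ay":0,"az":0}]'
```

```text
t: 12.6
tool_pos: [601.3, 162.6, 69.1]
eef_rot: [0.991, 0.133, 0.001, 0.0]
wrist_force: [-0.9, 0.1, 5.7]
finger_gap: 59.7
t: 12.98
tool_pos: [600.9, 162.5, 68.4]
eef_rot: [0.983, 0.182, 0.0, 0.0]
wrist_force: [0.7, -0.2, 2.8]
finger_gap: 59.6
```

```bash
python3 -m inch '[{"dx":0,"dy":0,"dz":1,"ax":0,"ay":0,"az":0},{"dx":0,"dy":0,"dz":0,"ax":0,"ay":0,"az":0}]'
python3 -m inch '[{"dx":0,"dy":0,"dz":0,"ax":0,"ay":0,"az":-0.05},{"dx":0,"dy":0,"dz":0,"ax":0,"ay":0,"az":0}]'
python3 -m inch '[{"dx":0,"dy":0,"dz":0.5,"ax":0,"ay":0,"az":-0.05},{"dx":0,"dy":0,"dz":0,"ax":0,"ay":0,"az":0}]'
```

```text
t: 13.22
tool_pos: [600.9, 162.5, 67.8]
eef_rot: [0.983, 0.182, 0.0, 0.0]
wrist_force: [-0.2, -0.5, 5.9]
finger_gap: 59.4
t: 13.48
tool_pos: [600.0, 162.3, 66.5]
eef_rot: [0.979, 0.206, -0.0, 0.0]
wrist_force: [0.4, -0.0, 0.5]
finger_gap: 59.6
t: 13.72
tool_pos: [599.9, 162.5, 65.9]
eef_rot: [0.973, 0.23, -0.001, -0.0]
wrist_force: [0.4, 0.6, 0.2]
finger_gap: 59.2
```

The force vanished, so it may be over a gap. I press down to find the level.

```bash
python3 -m inch '[{"dx":0,"dy":0,"dz":1,"ax":0,"ay":0,"az":0},{"dx":0,"dy":0,"dz":1,"ax":0,"ay":0,"az":0},{"dx":0,"dy":0,"dz":0,"ax":0,"ay":0,"az":0}]'
python3 -m inch '[{"dx":0,"dy":0,"dz":1,"ax":0,"ay":0,"az":0},{"dx":0,"dy":0,"dz":0,"ax":0,"ay":0,"az":0}]'
python3 -m inch '[{"dx":0,"dy":0,"dz":1,"ax":0,"ay":0,"az":0},{"dx":0,"dy":0,"dz":0,"ax":0,"ay":0,"az":0}]'
```

```text
t: 14.1
tool_pos: [600.3, 162.5, 64.4]
eef_rot: [0.973, 0.231, -0.0, -0.0]
wrist_force: [-0.4, -0.5, 0.5]
finger_gap: 59.8
t: 14.35
tool_pos: [600.6, 162.5, 63.7]
eef_rot: [0.973, 0.231, 0.0, -0.0]
wrist_force: [-0.9, 0.5, -1.1]
finger_gap: 59.6
t: 14.6
tool_pos: [600.7, 162.5, 63.3]
eef_rot: [0.973, 0.231, 0.0, 0.0]
wrist_force: [-2.2, 0.1, 5.0]
finger_gap: 59.4
```

It dropped off a stop onto the low end of the ridge, at about 63.3. I carry on anticlockwise, climbing 5 mm/rad.

```bash
python3 -m inch '[{"dx":0,"dy":0,"dz":-0.5,"ax":0,"ay":0,"az":-0.1},{"dx":0,"dy":0,"dz":-0.5,"ax":0,"ay":0,"az":-0.1},{"dx":0,"dy":0,"dz":0,"ax":0,"ay":0,"az":0}]'
python3 -m inch '[{"dx":0,"dy":0,"dz":-0.5,"ax":0,"ay":0,"az":-0.1},{"dx":0,"dy":0,"dz":-0.5,"ax":0,"ay":0,"az":-0.1},{"dx":0,"dy":0,"dz":0,"ax":0,"ay":0,"az":0}]'
python3 -m inch '[{"dx":0,"dy":0,"dz":-0.5,"ax":0,"ay":0,"az":-0.1},{"dx":0,"dy":0,"dz":-0.5,"ax":0,"ay":0,"az":-0.1},{"dx":0,"dy":0,"dz":0,"ax":0,"ay":0,"az":0}]'
```

```text
t: 14.98
tool_pos: [601.3, 162.3, 64.4]
eef_rot: [0.945, 0.327, 0.001, 0.0]
wrist_force: [-0.7, -0.9, 3.8]
finger_gap: 59.7
t: 15.35
tool_pos: [601.3, 162.4, 65.3]
eef_rot: [0.908, 0.419, 0.001, 0.0]
wrist_force: [0.6, -2.2, 4.8]
finger_gap: 59.9
t: 15.72
tool_pos: [601.3, 162.4, 66.3]
eef_rot: [0.862, 0.507, 0.001, 0.0]
wrist_force: [-0.0, -2.1, 5.2]
finger_gap: 59.6
```

```bash
python3 -m inch '[{"dx":0,"dy":0,"dz":-0.5,"ax":0,"ay":0,"az":-0.1},{"dx":0,"dy":0,"dz":0,"ax":0,"ay":0,"az":0}]'
python3 -m inch '[{"dx":0,"dy":0,"dz":-0.4,"ax":0,"ay":0,"az":-0.08},{"dx":0,"dy":0,"dz":0,"ax":0,"ay":0,"az":0}]'
python3 -m inch '[{"dx":0,"dy":0,"dz":-0.3,"ax":0,"ay":0,"az":-0.06},{"dx":0,"dy":0,"dz":0,"ax":0,"ay":0,"az":0}]'
```

```text
t: 15.98
tool_pos: [601.5, 162.3, 66.8]
eef_rot: [0.835, 0.55, 0.001, 0.001]
wrist_force: [0.6, -0.8, 5.8]
finger_gap: 59.6
t: 16.23
tool_pos: [601.5, 162.3, 67.2]
eef_rot: [0.813, 0.583, 0.001, 0.001]
wrist_force: [-0.2, -3.0, 4.9]
finger_gap: 59.2
t: 16.48
tool_pos: [601.5, 162.2, 67.5]
eef_rot: [0.795, 0.607, 0.001, 0.001]
wrist_force: [0.0, -2.3, 4.4]
finger_gap: 59.8
```

```bash
python3 -m inch '[{"dx":0,"dy":0,"dz":-0.3,"ax":0,"ay":0,"az":-0.06},{"dx":0,"dy":0,"dz":0,"ax":0,"ay":0,"az":0}]'
python3 -m inch '[{"dx":0,"dy":0,"dz":-0.2,"ax":0,"ay":0,"az":-0.05},{"dx":0,"dy":0,"dz":0,"ax":0,"ay":0,"az":0}]'
python3 -m inch '[{"dx":0,"dy":0,"dz":-0.1,"ax":0,"ay":0,"az":-0.05},{"dx":0,"dy":0,"dz":0,"ax":0,"ay":0,"az":0}]'
```

```text
t: 16.73
tool_pos: [601.1, 162.3, 67.5]
eef_rot: [0.776, 0.63, 0.0, 0.001]
wrist_force: [1.3, -2.5, 4.9]
finger_gap: 59.7
t: 16.98
tool_pos: [601.0, 162.1, 67.5]
eef_rot: [0.76, 0.65, 0.0, 0.001]
wrist_force: [1.3, -4.3, 2.8]
finger_gap: 59.9
t: 17.23
tool_pos: [601.0, 162.0, 67.4]
eef_rot: [0.744, 0.669, 0.0, 0.001]
wrist_force: [3.2, -4.5, 1.8]
finger_gap: 60.2
```

```bash
python3 -m inch '[{"dx":-1,"dy":0.7,"dz":0,"ax":0,"ay":0,"az":0},{"dx":0,"dy":0,"dz":0,"ax":0,"ay":0,"az":0}]'
python3 -m inch '[{"dx":0,"dy":0,"dz":0.5,"ax":0,"ay":0,"az":0},{"dx":0,"dy":0,"dz":0,"ax":0,"ay":0,"az":0}]'
python3 - <<'E'
from go import *
s=sensors.read_state();print(R.from_quat(s["eef_rot"]).as_matrix().round(3),s["ft_torque"],s["joint_positions"])
E
```

```text
t: 17.48
tool_pos: [601.1, 161.7, 67.4]
eef_rot: [0.743, 0.669, 0.0, -0.0]
wrist_force: [0.9, -1.0, 4.0]
finger_gap: 59.6
t: 17.73
tool_pos: [601.2, 161.8, 67.2]
eef_rot: [0.743, 0.669, 0.0, -0.0]
wrist_force: [0.2, -0.8, 5.1]
finger_gap: 59.9
[[ 0.104  0.995  0.   ]
 [ 0.995 -0.104  0.   ]
 [ 0.     0.    -1.   ]] [-0.36441632 -0.06841425 -0.03323863] [1.36137612e-01 3.65618942e-01 1.65559736e+00 2.95047230e-04
 1.11998741e+00 2.40339815e-01]
```

Lateral force is relieved and the lid is still on the ridge with 5 N. I turn on in small steps.

```bash
python3 -m inch '[{"dx":0,"dy":0,"dz":-0.1,"ax":0,"ay":0,"az":-0.05},{"dx":0,"dy":0,"dz":0,"ax":0,"ay":0,"az":0}]'
python3 -m inch '[{"dx":0,"dy":0,"dz":0,"ax":0,"ay":0,"az":-0.05},{"dx":0,"dy":0,"dz":0,"ax":0,"ay":0,"az":0}]'
python3 -m inch '[{"dx":0,"dy":0,"dz":0,"ax":0,"ay":0,"az":-0.05},{"dx":0,"dy":0,"dz":0,"ax":0,"ay":0,"az":0}]'
```

```text
t: 17.98
tool_pos: [601.2, 161.5, 66.8]
eef_rot: [0.726, 0.688, 0.0, 0.0]
wrist_force: [2.7, -1.3, 1.2]
finger_gap: 59.3
t: 18.23
tool_pos: [601.1, 161.1, 66.5]
eef_rot: [0.709, 0.705, -0.0, 0.0]
wrist_force: [3.5, -3.3, -0.2]
finger_gap: 59.8
t: 18.48
tool_pos: [601.2, 161.1, 66.6]
eef_rot: [0.691, 0.723, -0.0, 0.0]
wrist_force: [3.1, -3.2, -0.7]
finger_gap: 59.8
```

```bash
python3 -m inch '[{"dx":-0.5,"dy":0.5,"dz":1,"ax":0,"ay":0,"az":0},{"dx":0,"dy":0,"dz":1,"ax":0,"ay":0,"az":0},{"dx":0,"dy":0,"dz":0,"ax":0,"ay":0,"az":0}]'
```

```text
t: 18.85
tool_pos: [601.3, 161.2, 64.6]
eef_rot: [0.691, 0.723, -0.0, -0.0]
wrist_force: [2.4, -0.1, -0.7]
finger_gap: 59.4
```

```bash
python3 -m inch '[{"dx":0,"dy":0.3,"dz":1,"ax":0,"ay":0,"az":0},{"dx":0,"dy":0,"dz":1,"ax":0,"ay":0,"az":0},{"dx":0,"dy":0,"dz":0,"ax":0,"ay":0,"az":0}]'
python3 -m inch '[{"dx":0,"dy":0,"dz":1,"ax":0,"ay":0,"az":0},{"dx":0,"dy":0,"dz":0,"ax":0,"ay":0,"az":0}]'
python3 -m inch '[{"dx":0,"dy":0,"dz":1,"ax":0,"ay":0,"az":0},{"dx":0,"dy":0,"dz":0,"ax":0,"ay":0,"az":0}]'
```

```text
t: 19.23
tool_pos: [601.4, 161.1, 62.5]
eef_rot: [0.691, 0.723, -0.0, -0.0]
wrist_force: [1.6, -0.4, -1.2]
finger_gap: 59.4
t: 19.48
tool_pos: [601.4, 161.0, 61.6]
eef_rot: [0.691, 0.723, -0.0, -0.0]
wrist_force: [-0.0, 0.2, -0.2]
finger_gap: 59.6
t: 19.73
tool_pos: [601.6, 161.0, 60.7]
eef_rot: [0.691, 0.723, -0.0, -0.0]
wrist_force: [-0.2, 0.1, 0.4]
finger_gap: 59.8
```

```bash
python3 -m inch '[{"dx":0,"dy":0,"dz":1,"ax":0,"ay":0,"az":0},{"dx":0,"dy":0,"dz":0,"ax":0,"ay":0,"az":0}]'
python3 -m inch '[{"dx":0,"dy":0,"dz":0.5,"ax":0,"ay":0,"az":0},{"dx":0,"dy":0,"dz":0,"ax":0,"ay":0,"az":0}]'
```

```text
t: 19.98
tool_pos: [601.9, 161.0, 60.2]
eef_rot: [0.691, 0.723, 0.0, 0.0]
wrist_force: [-0.5, -0.6, 1.2]
finger_gap: 59.6
t: 20.23
tool_pos: [602.0, 161.0, 60.1]
eef_rot: [0.691, 0.723, 0.0, 0.0]
wrist_force: [-2.0, -0.5, 5.5]
finger_gap: 59.5
```

Seated in the start of the thread. Now screwing clockwise, sinking 5 mm/rad.

```bash
python3 -m inch '[{"dx":0,"dy":0,"dz":0.2,"ax":0,"ay":0,"az":0.1},{"dx":0,"dy":0,"dz":0.5,"ax":0,"ay":0,"az":0.1},{"dx":0,"dy":0,"dz":0,"ax":0,"ay":0,"az":0}]'
python3 -m inch '[{"dx":0,"dy":0,"dz":0.5,"ax":0,"ay":0,"az":0.1},{"dx":0,"dy":0,"dz":0.5,"ax":0,"ay":0,"az":0.1},{"dx":0,"dy":0,"dz":0,"ax":0,"ay":0,"az":0}]'
python3 -m inch '[{"dx":0,"dy":0,"dz":0.5,"ax":0,"ay":0,"az":0.1},{"dx":0,"dy":0,"dz":0.5,"ax":0,"ay":0,"az":0.1},{"dx":0,"dy":0,"dz":0,"ax":0,"ay":0,"az":0}]'
```

```text
t: 20.6
tool_pos: [602.4, 161.0, 59.2]
eef_rot: [0.759, 0.651, 0.0, 0.0]
wrist_force: [-0.4, -0.5, 2.7]
finger_gap: 59.6
t: 20.98
tool_pos: [602.3, 160.9, 58.1]
eef_rot: [0.82, 0.573, 0.0, 0.0]
wrist_force: [0.7, -0.5, 3.2]
finger_gap: 59.8
t: 21.35
tool_pos: [602.2, 161.0, 57.1]
eef_rot: [0.873, 0.488, 0.0, 0.0]
wrist_force: [-0.2, -0.1, 4.1]
finger_gap: 59.6
```

```bash
python3 -m inch '[{"dx":0,"dy":0,"dz":0.5,"ax":0,"ay":0,"az":0.1},{"dx":0,"dy":0,"dz":0.5,"ax":0,"ay":0,"az":0.1},{"dx":0,"dy":0,"dz":0,"ax":0,"ay":0,"az":0}]'
python3 -m inch '[{"dx":0,"dy":0,"dz":0.5,"ax":0,"ay":0,"az":0.1},{"dx":0,"dy":0,"dz":0.4,"ax":0,"ay":0,"az":0.08},{"dx":0,"dy":0,"dz":0,"ax":0,"ay":0,"az":0}]'
python3 -c "
from go import *
s=sensors.read_state();print(s['ft_torque'],s['joint_positions'],s['effort'][5])"
```

```text
t: 21.72
tool_pos: [602.0, 161.0, 56.1]
eef_rot: [0.917, 0.399, 0.0, 0.0]
wrist_force: [0.1, 0.3, 4.9]
finger_gap: 59.8
t: 22.1
tool_pos: [601.7, 161.0, 55.1]
eef_rot: [0.949, 0.315, -0.0, -0.0]
wrist_force: [-0.3, -0.8, 5.3]
finger_gap: 59.9
[-0.15608848  0.39372574 -0.15749697] [1.34856069e-01 3.82742845e-01 1.65892738e+00 1.10337698e-04
 1.10024619e+00 1.06455145e+00] 0.25028496980667114
```

```bash
cat > st.py <<'E'
from go import *
s=sensors.read_state();print("tz",s['ft_torque'].round(3),"eff6",s['effort'][5].round(3),"yaw",2*np.arctan2(s["eef_rot"][1],s["eef_rot"][0]))
E
python3 -m inch '[{"dx":0,"dy":0,"dz":0.3,"ax":0,"ay":0,"az":0.06},{"dx":0,"dy":0,"dz":0,"ax":0,"ay":0,"az":0}]';python3 st.py
python3 -m inch '[{"dx":0,"dy":0,"dz":0.3,"ax":0,"ay":0,"az":0.06},{"dx":0,"dy":0,"dz":0,"ax":0,"ay":0,"az":0}]';python3 st.py
python3 -m inch '[{"dx":0,"dy":0,"dz":0.3,"ax":0,"ay":0,"az":0.06},{"dx":0,"dy":0,"dz":0,"ax":0,"ay":0,"az":0}]';python3 st.py
```

```text
t: 22.35
tool_pos: [601.7, 161.0, 54.8]
eef_rot: [0.958, 0.287, -0.0, -0.0]
wrist_force: [-1.1, -0.5, 5.2]
finger_gap: 59.6
tz [-0.102  0.341 -0.061] eff6 0.136 yaw 0.5814378994827731
t: 22.6
tool_pos: [601.6, 161.0, 54.5]
eef_rot: [0.966, 0.258, -0.0, -0.0]
wrist_force: [-1.8, 0.3, 5.8]
finger_gap: 59.5
tz [-0.213  0.476 -0.117] eff6 0.134 yaw 0.521436402934717
t: 22.85
tool_pos: [601.5, 161.1, 54.2]
eef_rot: [0.973, 0.229, -0.0, -0.0]
wrist_force: [-2.0, -0.0, 6.3]
finger_gap: 59.7
tz [-0.178  0.514 -0.122] eff6 0.129 yaw 0.4614842252816952
```

```bash
python3 -m inch '[{"dx":0,"dy":0,"dz":0.2,"ax":0,"ay":0,"az":0.06},{"dx":0,"dy":0,"dz":0,"ax":0,"ay":0,"az":0}]';python3 st.py
python3 -m inch '[{"dx":0,"dy":0,"dz":0,"ax":0,"ay":0,"az":0.06},{"dx":0,"dy":0,"dz":0,"ax":0,"ay":0,"az":0}]';python3 st.py
python3 -m inch '[{"dx":0,"dy":0,"dz":0,"ax":0,"ay":0,"az":0.06},{"dx":0,"dy":0,"dz":0,"ax":0,"ay":0,"az":0}]';python3 st.py
```

```text
t: 23.1
tool_pos: [600.9, 161.6, 53.9]
eef_rot: [0.98, 0.2, -0.001, -0.001]
wrist_force: [-3.9, 2.1, 6.3]
finger_gap: 59.6
tz [0.179 0.849 0.122] eff6 0.352 yaw 0.4020284823480916
t: 23.35
tool_pos: [600.9, 161.9, 53.9]
eef_rot: [0.985, 0.171, -0.001, -0.0]
wrist_force: [-3.6, 1.9, 6.0]
finger_gap: 59.7
tz [0.448 0.742 1.074] eff6 1.303 yaw 0.3443674086299872
t: 23.6
tool_pos: [601.0, 162.1, 53.9]
eef_rot: [0.99, 0.142, -0.001, -0.0]
wrist_force: [-2.6, 2.5, 5.5]
finger_gap: 59.7
tz [0.536 0.653 1.306] eff6 1.518 yaw 0.2849185945048408
```

Hard stop: torque jumped to 1.3 N m with the total sink at 6.2 mm. Releasing and retreating.

```bash
python3 -m inch '[{"dx":0,"dy":0,"dz":0,"ax":0,"ay":0,"az":0},{"dx":0,"dy":0,"dz":0,"ax":0,"ay":0,"az":0},{"dx":0,"dy":0,"dz":0,"ax":0,"ay":0,"az":0},{"dx":0,"dy":0,"dz":0,"ax":0,"ay":0,"az":0}]' 87
python3 -m inch '[{"dx":0,"dy":0,"dz":-10,"ax":0,"ay":0,"az":0},{"dx":0,"dy":0,"dz":-30,"ax":0,"ay":0,"az":0},{"dx":0,"dy":0,"dz":-40,"ax":0,"ay":0,"az":0},{"dx":0,"dy":0,"dz":-40,"ax":0,"ay":0,"az":0},{"dx":-40,"dy":0,"dz":-20,"ax":0,"ay":0,"az":0},{"dx":-50,"dy":0,"dz":0,"ax":0,"ay":0,"az":0},{"dx":-50,"dy":0,"dz":0,"ax":0,"ay":0,"az":0},{"dx":-50,"dy":0,"dz":0,"ax":0,"ay":0,"az":0},{"dx":0,"dy":0,"dz":0,"ax":0,"ay":0,"az":0},{"dx":0,"dy":0,"dz":0,"ax":0,"ay":0,"az":0}]'
python3 - <<'E'
from go import *
from scipy.optimize import least_squares
C={k:viewer.camera(k) for k in("scene","top")}
t=np.linspace(0,2*np.pi,40);ims=[];J=np.array([600.8,161.6,0])
for k,c in C.items():
    im=cv2.cvtColor(c["img"],cv2.COLOR_RGB2BGR);u,v=proj(c,J+[0,0,60]);x0,y0=int(u)-40,int(v)-50
    im=cv2.resize(im[y0:y0+100,x0:x0+80],None,fx=5,fy=5,interpolation=cv2.INTER_CUBIC)
    for z in(51,77):
        for a in t:
            q=proj(c,J+[30*np.cos(a),30*np.sin(a),z]);cv2.circle(im,tuple(int(w) for w in (q-[x0,y0]+.4)*5),1,(0,0,255),-1)
    ims.append(im)
    for q,z in(("lid_center",64),("perfume_mid",50),("brush_mid",12),("scraper_mid",3)):
        print(k,q,[(atz(c,r["location"],z).round(0)[:2],round(r["conf"],2)) for r in spotter.landmark_of(k,q)])
cv2.imwrite("pics/end.png",np.hstack(ims))
E
```

```text
t: 24.1
tool_pos: [601.8, 160.8, 53.5]
eef_rot: [0.99, 0.138, -0.0, 0.0]
wrist_force: [-0.5, -0.1, 0.9]
finger_gap: 85.8
t: 25.35
tool_pos: [420.2, 109.1, 195.0]
eef_rot: [0.99, 0.138, 0.002, 0.0]
wrist_force: [0.5, -0.1, 0.7]
finger_gap: 86.9
scene lid_center [(array([776., -78.]), 0.92), (array([602., 162.]), 0.63)]
scene perfume_mid [(array([720.,  -6.]), 0.98)]
scene brush_mid [(array([427., 209.]), 0.61), (array([549., 133.]), 0.44)]
scene scraper_mid [(array([427.,  -8.]), 0.58)]
top lid_center [(array([597., 164.]), 0.63), (array([ 726., -114.]), 0.48)]
top perfume_mid [(array([729.,  -5.]), 0.56), (array([ 430., -170.]), 0.37)]
top brush_mid [(array([618., 169.]), 0.31)]
top scraper_mid [(array([624., 173.]), 0.53)]
```

View pics/end.png

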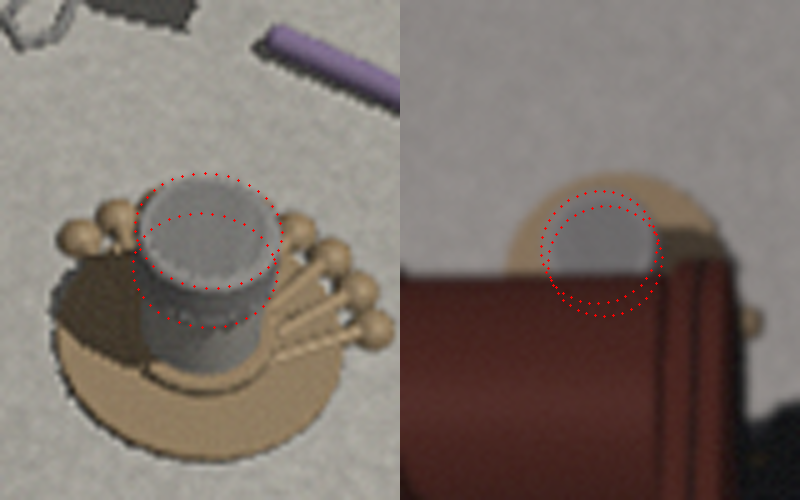

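The lid sits level on the jar: its top at crop (208,235) in the scene view matches the home-height outline within about 1 px. The bystanders look unmoved. Handing in.

```bash
python3 -c "
from rig import arm
print(arm.job_done())"
```

```text
the job is handed in; nothing more can be done
None
```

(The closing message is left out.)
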